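# Sweep the inspected tulip bulbs off the sorting board

### The arm

A 6-joint arm with a two-finger parallel gripper is mounted at the origin on the work surface. World frame = base frame: x ahead of the robot, y to its left, z up, the work surface at z = 0. Lengths are in mm, angles in rad, forces in N, time in s.
With the tool pointing down it reaches from about 350 to 975 mm from the base axis. Payload 7.1 kg.
Tool frame: the origin (TCP) lies midway between the tips of the shut fingers; the grasp point (between the pads) lies 19 mm behind it; z points along the fingers, y is the line along which they close (so a half turn about z gives the same grasp; the last joint's range is limited). The gripper opens to 88 mm and grips with 3 to 60 N. Pads are 20 mm wide; open, the fingers measure 115 mm over their backs; the gripper's body (75 mm by 178 mm) begins 61 mm behind the grasp point.
Start: joints at [-1.322, 0.423, 1.63, -0, 1.089, -0.019], TCP at [165.4, -602.7, 222.675] pointing down, gripper open.
Joint ranges: [-3, 3], [-0.9, 2.11], [0.09, 2.58], [-1.31, 4.45], [0.11, 2.69], [-2.54, 2.54]. Speed limits (rad/s): [2.39, 2.39, 3.01, 3.14, 3.14, 3.14].

### API

Orientations are given as a rotation vector (axis times angle).
In Python, from workcell import ctrl gives the robot as it stands. The module is installed in compiled form; this text tells all that it offers.
- The arm moves only by the tool apply_moves, never from a script. Its argument "targets" is a list of rows, each a list of 3 entries, a list of its own where there are three numbers: the opening, from -1 (shut) to 1 (fully open), then the shift along the tool's x, y, z normalised to -1 to 1, where 1 is 5 cm, then the turn, a rotation vector about the tool's x, y, z normalised to -1 to 1, where 1 is 90 degrees. In form: [[jaw, [x, y, z], [wx, wy, wz]], ...]. A call has 1 to 8 rows; each row shifts and turns the commanded pose from where the row before left it, along the tool's axes as they then stand; what a row does not reach is not made up. A row lasts 1/8 s, in which the tool goes at most 62.5 mm and 10.7 degrees, less where a joint would pass 70% of its speed; a pose out of reach is approached as far as the arm can. A call with a number of a shift or a turn outside -1 to 1 is refused whole. A call with a gripper value outside its range is refused whole. The fingers move at their own pace and stop on an object; the grip force is fixed at half the most. Time passes only in rows, so rows that do not move let the fingers close. It gives the time, the measured TCP pose, the force, the opening and the grip force at its end, in the units of the state.
- ctrl.get_obs(): the state, without advancing time (a new reading comes with each control period).
- ctrl.get_image(name): name is "scene" or "top" or "wrist"; returns a dict with "pixels" (420x560x3 uint8, blue, green, red), "camera_matrix" (3x3 intrinsics, pixels), "view" (4x4, takes a point from world to camera coordinates); the wrist camera has in their place "hand_eye" (4x4, takes a point from camera to tool coordinates, whose origin is the TCP and whose axes are the flange's). Camera axes: x right, y down, z forward; pixel columns grow to the right and rows downward; lengths in mm; the calibration is good to about 2 mm. A picture is of the moment at which its call begins: read the wrist's pose just before it. There is no depth.
- ctrl.close_job(): hands the job in; it is judged then, once.
Trained networks look in the newest picture that a camera, given by its name, has taken for a name from the list of things; names that differ only in an ending like _2 or _b are one class to them, and where a whole thing is asked for, a point or a joint stands for the part that bears it (a point fixed in the world has none). Each returns a list of dicts, best first, with "score" (0 to 1); they miss things now and then, are a little off and sometimes report something else, mostly with a low value. They report only what shows in the picture. A call takes as long as a camera call.
- ctrl.masks_of(label, camera): "region" (420x560 bool, what is visible of it) and "bbox" ([left, top, right, bottom] in pixels, round what is visible of it).
- ctrl.pinpoint(label, camera): "xy" ([column, row] in pixels: a listed point, or the origin of a listed thing).
The state is a dict: "t": time; "qpos": joint angles; "qvel": joint speeds; "joint_torque": joint torques, N m; "ee_pos": TCP position; "orientation": TCP orientation; "ft_force": force on the tool from outside, world axes, zero at the start; "moment": the same for the moment, N m; "width": finger opening in mm; "grasp_force": force on a finger pad.
Only numpy, scipy, OpenCV 4.12 (cv2) and the standard library are available. Lean on these libraries where they do the work, as an engineer would, in place of code of your own. Each camera call takes 0.05 s, during which the arm holds its last target. There are 200 camera calls.

### The job

Clear the inspected bulbs off the white sorting board: with your fingers, sweep all four tulip bulbs along the deck and over its open end so that they drop into the orange crate standing there and come to rest. Sweep gently, for bulbs bruise, and do not pick up, carry or throw any. Leave the dish and the vial standing on the board, and the crate, the black reject bin and the things on the desk where they are.

Things in the scene. Friction and masses are not known exactly. Their poses are not given: they have to be found in the camera images.
- sorting_board: the sorting board, fixed: a white flat deck 240 (x) by 340 (y) mm, 12 mm thick, its top 60 mm over the desk, on two oak beams. Wooden rims 8 mm thick and 12 mm high run along its front (-x) and back (+x) edges, so the clear width is 224 mm; both ends (at y = +170 and y = -170 mm) are open, without a rim. Origin: centre of its underside on the desk; z up
- orange_crate: the orange plastic crate for the sound bulbs, loose, 400 g, 220 (x) by 160 (y) by 45 mm high, walls and floor 4 mm, open at the top. It stands on the desk lengthwise across one of the two ends of the board (either one), its near rim tucked about 15 mm under the deck. Origin: centre of its underside
- black_bin: the black bin for rejects, of the same shape and size, at the other end of the board, with two grey mouldy bulbs in it. Origin: centre of its underside. Stays where it is, and no bulb goes into it
- bulb1: a firm brown tulip bulb, pear-shaped, 35 mm thick, 50 mm long with its nose, 17 to 35 g, one side flat; pushed off-centre it rolls and turns. Origin: on its long axis, 12 to 18 mm over what it lies on; x along the axis to the nose. Starts on its flat side on the deck, turned anyhow, 85 mm in front of the board's middle line to 8 mm behind it, centre 50 mm or more from any other bulb
- bulb2: a firm brown tulip bulb, pear-shaped, 35 mm thick, 50 mm long with its nose, 17 to 35 g, one side flat; pushed off-centre it rolls and turns. Origin: on its long axis, 12 to 18 mm over what it lies on; x along the axis to the nose. Starts on its flat side on the deck, turned anyhow, 85 mm in front of the board's middle line to 8 mm behind it, centre 50 mm or more from any other bulb
- bulb3: a firm brown tulip bulb, pear-shaped, 35 mm thick, 50 mm long with its nose, 17 to 35 g, one side flat; pushed off-centre it rolls and turns. Origin: on its long axis, 12 to 18 mm over what it lies on; x along the axis to the nose. Starts on its flat side on the deck, turned anyhow, 85 mm in front of the board's middle line to 8 mm behind it, centre 50 mm or more from any other bulb
- bulb4: a firm brown tulip bulb, pear-shaped, 35 mm thick, 50 mm long with its nose, 17 to 35 g, one side flat; pushed off-centre it rolls and turns. Origin: on its long axis, 12 to 18 mm over what it lies on; x along the axis to the nose. Starts on its flat side on the deck, turned anyhow, 85 mm in front of the board's middle line to 8 mm behind it, centre 50 mm or more from any other bulb
- dish: a clear specimen dish 70 mm across and 16 mm high with half a cut bulb, loose, standing at the back of the deck, its centre about 74 mm behind (+x) the board's middle line. Origin: centre of its underside. Stays
- vial: an amber vial with a white cap, 26 mm across and 46 mm high, loose, standing at the back of the deck, its centre about 74 mm behind (+x) the board's middle line. Origin: centre of its underside. Stays
- knife: a knife with a round wooden handle, 190 mm long, 20 mm high, lying on the desk to the left (+y). Origin: underside, near the middle; x towards the blade. Stays
- tweezers: steel tweezers, 140 mm long, 7 mm high, lying on the desk to the right (-y). Origin: underside, near the middle; x towards the joined end. Stays
- highlighter: a yellow and black highlighter, 122 mm long, 13 mm high, lying on the desk to the left (+y). Origin: underside, near the middle. Stays
- spray_bottle: a white bottle with a green label and a blue cap, 60 mm across and 150 mm high, standing on the desk to the right (-y). Origin: centre of its underside. Stays

How it is judged (in metres and radians):
At the end, for the whole second after the job is handed in: all four bulbs lie at rest inside the orange crate (centres within its walls and under 55 mm over the desk), and the dish, vial, crate, bin, knife, tweezers, highlighter and bottle are within 20 mm of where they started (x of bulb1 in the frame of orange_crate between -0.106 and 0.106 m and y of bulb1 in the frame of orange_crate between -0.076 and 0.076 m and height (world z) of each of bulb1, bulb2, bulb3, bulb4 below 0.055 m and linear speed of each of bulb1, bulb2, bulb3, bulb4 below 0.08 m/s and x of bulb2 in the frame of orange_crate between -0.106 and 0.106 m and y of bulb2 in the frame of orange_crate between -0.076 and 0.076 m and x of bulb3 in the frame of orange_crate between -0.106 and 0.106 m and y of bulb3 in the frame of orange_crate between -0.076 and 0.076 m and x of bulb4 in the frame of orange_crate between -0.106 and 0.106 m and y of bulb4 in the frame of orange_crate between -0.076 and 0.076 m and distance of each of dish, vial, black_bin, orange_crate, knife, tweezers, highlighter, spray_bottle from where it was at the start of the episode below 0.02 m); the robot touches nothing.
It fails at once if a bulb is lifted: its centre rises more than 35 mm over the deck (it lies at 12 to 22 mm) (height (world z) of any of bulb1, bulb2, bulb3, bulb4 above 0.095 m).
It fails at once if a bulb is carried or thrown instead of dropping off the end: its centre is over 35 mm past an end of the board and still above the deck (((y of bulb1 in the frame of sorting_board above 0.205 m or y of bulb1 in the frame of sorting_board below -0.205 m) and height (world z) of bulb1 above 0.065 m) or ((y of bulb2 in the frame of sorting_board above 0.205 m or y of bulb2 in the frame of sorting_board below -0.205 m) and height (world z) of bulb2 above 0.065 m) or ((y of bulb3 in the frame of sorting_board above 0.205 m or y of bulb3 in the frame of sorting_board below -0.205 m) and height (world z) of bulb3 above 0.065 m) or ((y of bulb4 in the frame of sorting_board above 0.205 m or y of bulb4 in the frame of sorting_board below -0.205 m) and height (world z) of bulb4 above 0.065 m)).
It fails at once if a bulb is bruised: the fingers press on it with more than 25 N (contact force between the fingers and bulb1 above 25 N or contact force between the fingers and bulb2 above 25 N or contact force between the fingers and bulb3 above 25 N or contact force between the fingers and bulb4 above 25 N).
It fails at once if one of the other things (dish, vial, crate, bin, knife, tweezers, highlighter, bottle) is shifted by more than 20 mm (distance of any of dish, vial, black_bin, orange_crate, knife, tweezers, highlighter, spray_bottle from where it was at the start of the episode above 0.02 m).
It fails at once if the dish, the vial or the bottle is tipped by more than 0.4 rad (angle between any of dish, vial, spray_bottle's own z axis and vertical above 0.4 rad).
It also fails if it takes over 70 s, if anything falls off the work surface, if the arm or the gripper's body presses on something with over 40 N, if the wrist force passes 120 N, or if a joint passes its speed limit or range.

## Working session

There is one attempt and no reset: what is moved stays moved. The work goes in short steps, Python scripts to look and compute and a tool call to move; the robot and the scene stay as the last step left them, time stands still between calls to the robot, and variables do not carry over. Pictures are saved under pics/ and viewed, at most 10 in all, crops included, and the job is handed in when it is done.

Besides the shell and the picture viewer there is one more tool, called after "Call:" by a JSON object that holds its "op" and its "data", one argument or row to a line. apply_moves: Moves the arm, as the interface text tells. Scaled input: -1 to 1 covers 5 cm each way for a shift and 90 degrees each way for a turn. Its arguments: {"type":"object","properties":{"targets":{"type":"array"}},"required":["targets"]}

```bash
mkdir -p pics
cat > h.py <<'E'
import numpy as np, cv2
from workcell import ctrl
def ray(im,uv,z):
    K=np.array(im["camera_matrix"]);V=np.array(im["view"]);R=V[:3,:3];t=V[:3,3]
    d=R.T@np.linalg.inv(K)@np.array([uv[0],uv[1],1.]);c=-R.T@t
    return (c+d*(z-c[2])/d[2]).round(1)
E
python3 - <<'E'
from h import *
o=ctrl.get_obs();print({k:np.round(o[k],3) for k in("t","ee_pos","orientation","width")})
for cam in("top","scene"):
    im=ctrl.get_image(cam);cv2.imwrite(f"pics/{cam}0.png",im["pixels"])
    for n,z in[("sorting_board",0),("orange_crate",0),("black_bin",0),("bulb1",75),("dish",60),("vial",60),("spray_bottle",0),("knife",0)]:
        for d in ctrl.pinpoint(n,cam)[:6]: print(cam,n,round(d["score"],2),np.round(d["xy"]),ray(im,d["xy"],z))
E
```

```text
{'t': np.float64(0.0), 'ee_pos': array([ 165.267, -602.196,  221.936]), 'orientation': array([-3.112, -0.419,  0.   ]), 'width': np.float64(87.961)}
top sorting_board 0.83 [286. 196.] [579.2 -11.1   0. ]
top orange_crate 0.64 [203. 197.] [583.3 240.3   0. ]
top black_bin 0.97 [358. 201.] [ 561.4 -226.5    0. ]
top bulb1 0.73 [359. 201.] [ 553.3 -212.6   75. ]
top bulb1 0.72 [292. 196.] [570. -26.  75.]
top bulb1 0.7 [265. 208.] [539.2  51.2  75. ]
top bulb1 0.46 [245. 212.] [528.2 108.9  75. ]
top bulb1 0.44 [322. 203.] [ 549.2 -107.6   75. ]
top dish 0.62 [308. 172.] [639.6 -73.5  60. ]
top vial 0.65 [282. 196.] [574.1   4.6  60. ]
top vial 0.44 [265. 171.] [646.6  51.7  60. ]
top spray_bottle 0.59 [441. 187.] [ 598.8 -476.6    0. ]
top knife 0.89 [107. 240.] [459.  527.5   0. ]
top knife 0.74 [294. 193.] [587.6 -32.3   0. ]
scene sorting_board 0.79 [265. 219.] [563.1   1.4   0. ]
scene sorting_board 0.7 [436. 246.] [449.9 535.3   0. ]
scene orange_crate 0.88 [330. 249.] [590.7 238.9   0. ]
scene orange_crate 0.27 [179. 153.] [ 391.2 -441.4    0. ]
scene black_bin 0.79 [204. 195.] [ 548.5 -240.1    0. ]
scene black_bin 0.58 [265. 230.] [605.   20.5   0. ]
scene bulb1 0.7 [301. 213.] [552.  124.7  75. ]
scene bulb1 0.69 [282. 203.] [539.1  51.6  75. ]
scene bulb1 0.63 [238. 189.] [ 538.6 -103.9   75. ]
scene bulb1 0.5 [254. 202.] [569.6 -29.6  75. ]
scene dish 0.88 [231. 217.] [644.8 -75.8  60. ]
scene vial 0.45 [263. 230.] [651.4  38.7  60. ]
scene spray_bottle 0.63 [179. 153.] [ 390.6 -443.1    0. ]
scene knife 0.53 [438. 247.] [449.5 540.2   0. ]
```

View pics/top0.png

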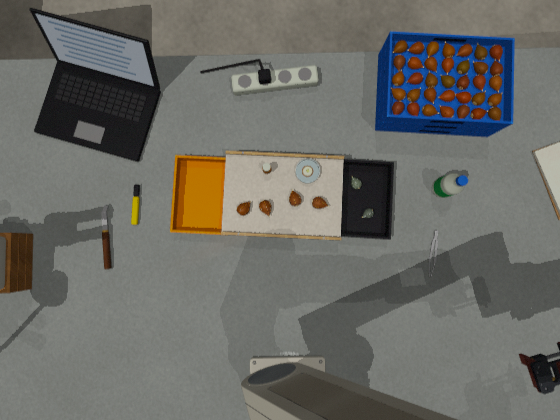

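View pics/scene0.png

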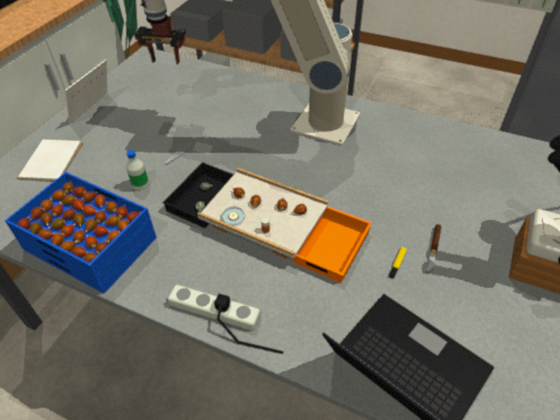

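The crate is at the +y end. In the top view the bulbs lie near (243,208), (265,207), (295,199) and (320,203), with the dish at (308,172) and the vial at (266,168). Next I'll measure the board's yaw and refine the positions.

```bash
cat >> h.py <<'E'
def bulbs(z=75,v=True,extra=()):
    out=[]
    im=ctrl.get_image("top")
    for n in("bulb1",)+tuple(extra):
        for d in ctrl.masks_of(n,"top"):
            m=np.array(d["region"]);ys,xs=np.nonzero(m)
            if len(xs)<20: continue
            p=ray(im,(xs.mean(),ys.mean()),z);print(n,round(d["score"],2),len(xs),p[:2],"x",ray(im,(0*xs.min()+xs.mean(),ys.max()),z)[0],ray(im,(xs.mean(),ys.min()),z)[0],"y",ray(im,(xs.max(),ys.mean()),z)[1],ray(im,(xs.min(),ys.mean()),z)[1])
    return im
E
python3 - <<'E'
from h import *
im=bulbs(75,extra=("dish","vial"))
g=im["pixels"]
hsv=cv2.cvtColor(g,cv2.COLOR_BGR2HSV)
m=((hsv[...,2]>170)&(hsv[...,1]<60)).astype(np.uint8);m[:145]=0;m[245:]=0;m[:,:215]=0;m[:,350:]=0
m=cv2.morphologyEx(m,cv2.MORPH_CLOSE,np.ones((3,3)))
c=max(cv2.findContours(m,0,2)[0],key=cv2.contourArea)
b=cv2.boxPoints(cv2.minAreaRect(cv2.convexHull(c)));P=np.array([ray(im,q,60)[:2] for q in b]);print(P,P.mean(0))
print(np.linalg.norm(np.diff(P,axis=0),axis=1),np.degrees(np.arctan2(*(np.diff(P,axis=0).T))))
o=cv2.inRange(hsv,(8,150,80),(22,255,255));o[:150]=0;o[240:]=0;o[:,:165]=0;o[:,226:]=0
b=cv2.boxPoints(cv2.minAreaRect(cv2.convexHull(np.argwhere(o)[:,::-1].astype(np.int32))));print(np.array([ray(im,q,45)[:2] for q in b]))
cv2.imwrite("pics/c.png",cv2.resize(g[140:250,160:400],None,fx=3.3,fy=3.3,interpolation=2))
E
```

```text
bulb1 0.63 156 [ 547.5 -100.5] x 532.4 563.6 y -123.0 -80.8
bulb1 0.45 156 [537.  113.5] x 517.0 556.7 y 97.2 133.9
bulb1 0.43 141 [562.3 -31.5] x 542.3 584.9 y -47.3 -16.2
bulb1 0.41 131 [540.2  52. ] x 518.6 558.2 y 37.9 68.9
dish 0.62 485 [640.3 -70.1] x 604.1 672.9 y -103.1 -37.9
vial 0.45 63 [652.9  46.3] x 640.9 666.8 y 35.7 58.5
vial 0.4 159 [ 419.7 -418.1] x 383.1 461.1 y -426.4 -406.8
[[ 479.5  177.3]
 [ 696.8  165.2]
 [ 673.8 -175.7]
 [ 457.4 -158.8]] [576.875   2.   ]
[217.63662376 341.6750064  217.05890905] [  93.18713174 -176.14019117  -85.5344857 ]
[[478.6 329.4]
 [705.1 316. ]
 [693.  166.6]
 [467.  182.2]]
```

View pics/c.png

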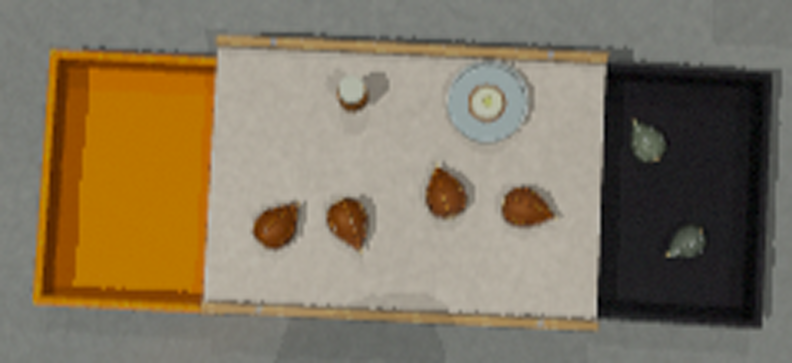

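Call:
{"op": "apply_moves", "data": {
  "targets": [
    [-0.4,[0,0,0],[0,0,-0.115]],
    [-0.4,[0,0,0],[0,0,-0.115]],
    [-0.4,[0,0,0],[0,0,-0.115]],
    [-0.4,[0,0,0],[0,0,-0.115]],
    [-0.4,[0,0,0],[0,0,-0.115]],
    [-0.4,[0,0,0],[0,0,-0.115]],
    [-0.4,[0,0,0],[0,0,-0.115]],
    [-0.4,[0,0,0],[0,0,-0.027]]
  ]
}}

```text
t: 2.1
ee_pos: [165.4, -602.7, 222.7]
orientation: [-2.214, -2.229, -0.0]
ft_force: [-0.5, 0.1, 0.9]
width: 26.3
grasp_force: 0.0
```

The yaw of the board is about -3.8°. I'll align the tool to it and travel to a point behind the second bulb.

Call:
{"op": "apply_moves", "data": {
  "targets": [
    [-0.4,[0,0,0],[0,0,0.047]],
    [-0.4,[0.96,0.5,0],[0,0,0]],
    [-0.4,[0.96,0.5,0],[0,0,0]],
    [-0.4,[0.96,0.5,0],[0,0,0]],
    [-0.4,[0.96,0.5,0],[0,0,0]],
    [-0.4,[0.96,0.5,0],[0,0,0]],
    [-0.4,[0.96,0.5,0],[0,0,0]],
    [-0.4,[0.96,0.5,0],[0,0,0]]
  ]
}}

```text
t: 3.1
ee_pos: [364.3, -278.4, 223.0]
orientation: [2.297, 2.141, 0.0]
ft_force: [0.2, -0.5, -0.8]
width: 26.4
grasp_force: 0.0
```

Call:
{"op": "apply_moves", "data": {
  "targets": [
    [-0.4,[0.96,0.5,0],[0,0,0]],
    [-0.4,[0.96,0.5,0],[0,0,0]],
    [-0.4,[0.96,0.5,0],[0,0,0]],
    [-0.4,[0.96,0.5,0],[0,0,0]],
    [-0.4,[0.96,0.5,0],[0,0,0]],
    [-0.4,[0.6,0.4,0],[0,0,0]],
    [-0.4,[0,0,0],[0,0,0]],
    [-0.4,[0,0,0],[0,0,0]]
  ]
}}

```text
t: 4.1
ee_pos: [526.3, -20.9, 222.5]
orientation: [-2.297, -2.143, 0.001]
ft_force: [0.7, -0.5, 0.5]
width: 26.3
grasp_force: 0.0
```

```bash
cat >> h.py <<'E'
def B(p):
    d=np.array(p[:2])-[577,2]; return np.round([d@[.998,-.066],d@[.066,.998]],1)
def tip():
    o=ctrl.get_obs();from scipy.spatial.transform import Rotation as R
    print("t",o["t"],"tcp",np.round(o["ee_pos"],1),"uv",B(o["ee_pos"]),"toolx",R.from_rotvec(o["orientation"]).as_matrix()[:,0].round(3),"F",np.round(o["ft_force"],1),"w",round(float(o["width"]),1))
E
python3 -c "
from h import *
tip()
im=ctrl.get_image('wrist');cv2.imwrite('pics/w1.png',im['pixels'])
o=ctrl.get_obs();from scipy.spatial.transform import Rotation as R
H=np.array(im['hand_eye']);K=np.array(im['camera_matrix']);M=R.from_rotvec(o['orientation']).as_matrix();p=np.array(o['ee_pos'])
c=M@H[:3,3]+p
for n,z in(('bulb1',75),('dish',60),('vial',60)):
  for m in ctrl.masks_of(n,'wrist'):
    ys,xs=np.nonzero(m['region'])
    w=[]
    for uv in ((xs.mean(),ys.mean()),(xs.min(),ys.mean()),(xs.max(),ys.mean()),(xs.mean(),ys.min()),(xs.mean(),ys.max())):
      d=M@H[:3,:3]@np.linalg.inv(K)@[*uv,1];w.append(B(c+d*(z-c[2])/d[2]))
    print(n,round(m['score'],2),len(xs),*w)
"
```

```text
t 4.1 tcp [526.3 -20.9 222.5] uv [-49.1 -26.2] toolx [ 0.07   0.998 -0.   ] F [ 0.7 -0.5  0.5] w 26.3
bulb1 0.96 1469 [-39.8  49.3] [-65.6  49.5] [-19.2  49.2] [-39.8  68. ] [-39.7  33. ]
bulb1 0.89 1650 [-46.6 110.7] [-65.4 110.8] [-27.3 110.6] [-46.6 130.1] [-46.7  93. ]
bulb1 0.74 1241 [-12.4 -31.3] [-33.2 -31.2] [ 15.3 -31.4] [-12.8 -15.7] [-12.  -50.6]
dish 0.66 3770 [ 73.2 -65. ] [ 34.3 -64.8] [111.2 -65.2] [ 70.4 -31.2] [ 75.8 -96.4]
vial 0.95 1188 [79.5 51.9] [57.4 52. ] [101.2  51.8] [78.1 66.1] [80.8 37.7]
```

View pics/w1.png

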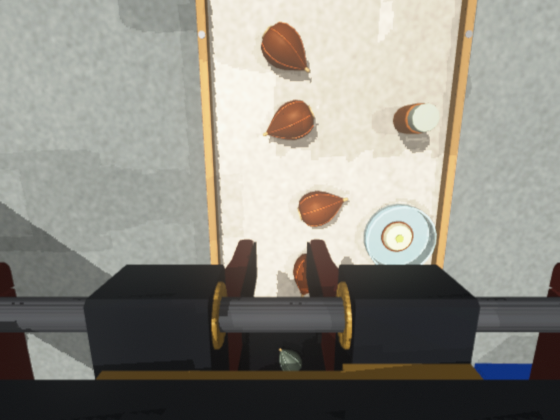

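Wrist view: bulbs at (285,45), (292,120), (322,208) and one behind the fingers at (300,270). The positions agree with the top camera to about 3 mm. The gap between the second and third bulbs is centred at v≈8, so I'll descend there.

Call:
{"op": "apply_moves", "data": {
  "targets": [
    [-0.4,[0.68,0.14,0],[0,0,0]],
    [-0.4,[0,0,0.7],[0,0,0]],
    [-0.4,[0,0,0.7],[0,0,0]],
    [-0.4,[0,0,0.7],[0,0,0]],
    [-0.4,[0,0,0.5],[0,0,0]],
    [-0.4,[0,0,0.3],[0,0,0]],
    [-0.4,[0,0,0.2],[0,0,0]],
    [-0.4,[0,0,0],[0,0,0]]
  ]
}}

```text
t: 5.3
ee_pos: [536.2, 12.7, 67.6]
orientation: [-2.298, -2.142, 0.0]
ft_force: [1.0, 0.0, -0.0]
width: 26.6
grasp_force: 0.0
```

```bash
python3 -c "
from h import *
tip();bulbs()"
```

```text
t 5.3 tcp [536.2  12.7  67.6] uv [-41.4   8. ] toolx [ 0.07   0.998 -0.   ] F [ 1.  0. -0.] w 26.6
bulb1 0.53 100 [537.5 114.7] x 522.7 553.9 y 102.8 128.2
```

Call:
{"op": "apply_moves", "data": {
  "targets": [
    [-0.4,[0.2,0,0],[0,0,0]],
    [-0.4,[0.2,0,0],[0,0,0]],
    [-0.4,[0.2,0,0],[0,0,0]],
    [-0.4,[0.2,0,0],[0,0,0]],
    [-0.4,[0.2,0,0],[0,0,0]],
    [-0.4,[0.2,0,0],[0,0,0]],
    [-0.4,[0.2,0,0],[0,0,0]],
    [-0.4,[0.0,0,0],[0,0,0]]
  ]
}}

```text
t: 6.4
ee_pos: [541.2, 83.5, 67.6]
orientation: [-2.297, -2.144, -0.0]
ft_force: [-0.2, -0.4, -0.3]
width: 26.4
grasp_force: 0.0
```

```bash
cat >> h.py <<'E'
def wrist(name=None,labels=(("bulb1",75),)):
    from scipy.spatial.transform import Rotation as R
    tip();o=ctrl.get_obs();im=ctrl.get_image("wrist")
    if name: cv2.imwrite(name,im["pixels"])
    H=np.array(im["hand_eye"]);K=np.array(im["camera_matrix"]);M=R.from_rotvec(o["orientation"]).as_matrix();p=np.array(o["ee_pos"]);c=M@H[:3,3]+p
    for n,z in labels:
      for m in ctrl.masks_of(n,"wrist"):
        if m["score"]<.3: continue
        ys,xs=np.nonzero(m["region"]);w=[]
        for uv in ((xs.mean(),ys.mean()),(xs.min(),ys.mean()),(xs.max(),ys.mean()),(xs.mean(),ys.max()),(xs.mean(),ys.min())):
            d=M@H[:3,:3]@np.linalg.inv(K)@[*uv,1];w.append(B(c+d*(z-c[2])/d[2]))
        print(n,round(m["score"],2),len(xs),"c",w[0],"u",w[1][0],w[2][0],"v",w[3][1],w[4][1])
E
python3 -c "
from h import *
wrist('pics/w2.png')"
```

```text
t 6.4 tcp [541.2  83.5  67.6] uv [-41.1  79. ] toolx [0.069 0.998 0.   ] F [-0.2 -0.4 -0.3] w 26.4
bulb1 0.7 4782 c [-39.4 105.2] u -65.7 -19.1 v 87.7 123.8
bulb1 0.69 5456 c [-55.6 133.9] u -77.0 -26.9 v 116.6 150.6
```

View pics/w2.png

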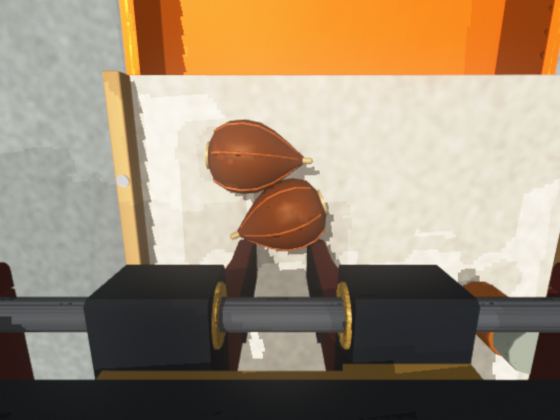

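Both bulbs are ahead of the fingers, at (250,157) and (285,215), with the deck end at row 75. I'll push on, drifting a little to -u.

Call:
{"op": "apply_moves", "data": {
  "targets": [
    [-0.4,[0.16,-0.03,0],[0,0,0]],
    [-0.4,[0.16,-0.03,0],[0,0,0]],
    [-0.4,[0.16,-0.03,0],[0,0,0]],
    [-0.4,[0.16,-0.03,0],[0,0,0]],
    [-0.4,[0.16,-0.02,0],[0,0,0]],
    [-0.4,[0.0,0,0],[0,0,0]]
  ]
}}

```text
t: 7.25
ee_pos: [537.0, 123.8, 67.7]
orientation: [-2.297, -2.143, -0.0]
ft_force: [-0.3, 0.3, -0.2]
width: 26.3
grasp_force: 0.0
```

```bash
python3 -c "
from h import *
wrist('pics/w3.png')"
```

```text
t 7.25 tcp [537.  123.8  67.7] uv [-48.  118.9] toolx [0.069 0.998 0.   ] F [-0.3  0.3 -0.2] w 26.3
bulb1 0.94 5198 c [-73.4 164.1] u -93.5 -53.9 v 143.3 185.3
bulb1 0.72 4791 c [-46.3 145. ] u -72.6 -26.0 v 127.7 163.7
```

Call:
{"op": "apply_moves", "data": {
  "targets": [
    [-0.4,[0.14,-0.06,0],[0,0,0]],
    [-0.4,[0.14,-0.06,0],[0,0,0]],
    [-0.4,[0.14,-0.06,0],[0,0,0]],
    [-0.4,[0.14,-0.04,0],[0,0,0]],
    [-0.4,[0.0,0,0],[0,0,0]],
    [-0.4,[0.0,0,0],[0,0,0]]
  ]
}}

```text
t: 8.1
ee_pos: [528.0, 151.9, 67.7]
orientation: [2.297, 2.143, 0.0]
ft_force: [-0.2, -0.3, 0.5]
width: 26.0
grasp_force: 0.0
```

```bash
python3 -c "
from h import *
wrist('pics/w4.png')"
```

```text
t 8.1 tcp [528.  151.9  67.7] uv [-58.8 146.3] toolx [ 0.07   0.998 -0.   ] F [-0.2 -0.3  0.5] w 26.0
bulb1 0.86 2955 c [-61.7 208.7] u -81.0 -46.6 v 194.9 220.5
bulb1 0.57 1637 c [-79.6 261.7] u -98.6 -64.2 v 256.3 265.7
```

View pics/w4.png

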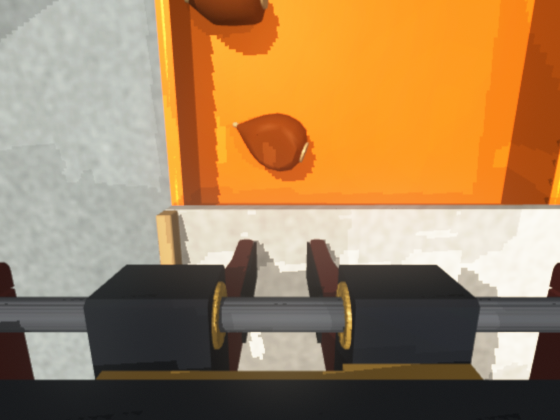

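Both bulbs, at (275,140) and (230,10), are in the crate. Now for the other two.

Call:
{"op": "apply_moves", "data": {
  "targets": [
    [-0.4,[0,0,-0.9],[0,0,0]],
    [-0.4,[0,0.1,-0.9],[0,0,0]],
    [-0.4,[-0.98,0.15,0],[0,0,0]],
    [-0.4,[-0.98,0.15,0],[0,0,0]],
    [-0.4,[-0.98,0.15,0],[0,0,0]],
    [-0.4,[-0.98,0.15,0],[0,0,0]],
    [-0.4,[-0.98,0.15,0],[0,0,0]],
    [-0.4,[-0.98,0,0],[0,0,0]]
  ]
}}

```text
t: 9.2
ee_pos: [550.1, -146.4, 157.8]
orientation: [2.298, 2.142, 0.001]
ft_force: [0.9, -0.0, -0.1]
width: 26.8
grasp_force: 0.0
```

```bash
python3 -c "
from h import *
wrist(labels=(('bulb1',75),('dish',60)))"
```

```text
t 9.2 tcp [ 550.1 -146.4  157.8] uv [ -17.1 -149.9] toolx [ 0.07   0.998 -0.   ] F [ 0.9 -0.  -0.1] w 26.8
bulb1 0.89 2606 c [-12.6 -32.4] u -32.6 14.7 v -50.8 -16.0
bulb1 0.7 2051 c [ -20.7 -100.8] u -37.1 -3.2 v -128.1 -81.2
dish 0.81 8151 c [ 74.  -63.1] u 35.8 112.7 v -100.4 -28.0
```

Call:
{"op": "apply_moves", "data": {
  "targets": [
    [-0.4,[0,-0.06,0.8],[0,0,0]],
    [-0.4,[0,0,0.7],[0,0,0]],
    [-0.4,[0,0,0.3],[0,0,0]],
    [-0.4,[0.1,0,0],[0,0,0]],
    [-0.4,[0.2,0,0],[0,0,0]],
    [-0.4,[0.2,0,0],[0,0,0]],
    [-0.4,[0.2,0,0],[0,0,0]],
    [-0.4,[0,0,0],[0,0,0]]
  ]
}}

```text
t: 10.35
ee_pos: [549.6, -108.4, 68.2]
orientation: [2.296, 2.143, 0.001]
ft_force: [-0.1, -0.3, -0.4]
width: 26.6
grasp_force: 0.0
```

```bash
python3 -c "
from h import *
wrist('pics/w5.png',labels=(('bulb1',75),('dish',60)))"
```

```text
t 10.35 tcp [ 549.6 -108.4   68.2] uv [ -20. -112.] toolx [ 0.069  0.998 -0.   ] F [-0.1 -0.3 -0.4] w 26.6
bulb1 0.9 5892 c [-12.6 -32.1] u -33.2 14.7 v -51.1 -16.2
bulb1 0.7 4624 c [-18.6 -88.3] u -34.6 -0.3 v -115.3 -67.8
dish 0.56 17943 c [ 76.  -64.8] u 35.5 116.6 v -104.8 -29.8
```

View pics/w5.png

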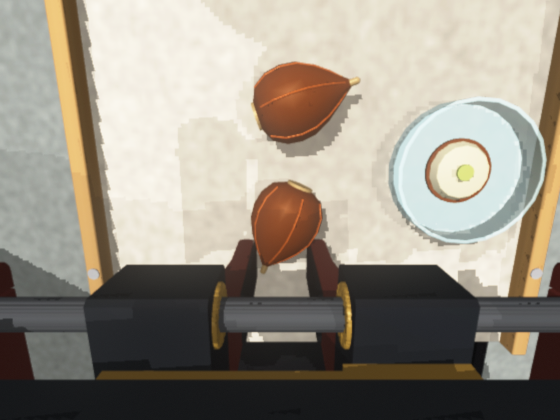

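The rear bulb at (287,222) sits cradled between the fingers, and the next one is ahead at (300,100). The dish is well clear, so I'll continue.

Call:
{"op": "apply_moves", "data": {
  "targets": [
    [-0.4,[0.2,0,0],[0,0,0]],
    [-0.4,[0.2,0,0],[0,0,0]],
    [-0.4,[0.2,0,0],[0,0,0]],
    [-0.4,[0.2,0,0],[0,0,0]],
    [-0.4,[0.2,0,0],[0,0,0]],
    [-0.4,[0.2,0,0],[0,0,0]],
    [-0.4,[0.2,0,0],[0,0,0]],
    [-0.4,[0,0,0],[0,0,0]]
  ]
}}

```text
t: 11.5
ee_pos: [554.2, -38.7, 67.7]
orientation: [-2.297, -2.144, -0.0]
ft_force: [0.1, -0.0, 0.6]
width: 26.4
grasp_force: 0.0
```

```bash
python3 -c "
from h import *
wrist('pics/w6.png',labels=(('bulb1',75),('vial',60)))"
```

```text
t 11.5 tcp [554.2 -38.7  67.7] uv [-20.  -42.1] toolx [0.069 0.998 0.   ] F [ 0.1 -0.   0.6] w 26.4
bulb1 0.74 5257 c [-0.9 12.2] u -21.2 24.8 v -4.6 30.6
bulb1 0.72 4581 c [-19.3 -19. ] u -35.5 -1.4 v -46.9 1.7
vial 0.8 7059 c [86.4 56.3] u 56.2 112.5 v 38.5 75.4
```

The front bulb drifts towards +u, where the vial stands. I'll peel the cradled bulb off diagonally to -u and sweep it alone.

Call:
{"op": "apply_moves", "data": {
  "targets": [
    [-0.4,[0.06,-0.12,0],[0,0,0]],
    [-0.4,[0.06,-0.12,0],[0,0,0]],
    [-0.4,[0.06,-0.12,0],[0,0,0]],
    [-0.4,[0.08,-0.12,0],[0,0,0]],
    [-0.4,[0.08,-0.12,0],[0,0,0]],
    [-0.4,[0.1,-0.1,0],[0,0,0]],
    [-0.4,[0,0,0],[0,0,0]]
  ]
}}

```text
t: 12.52
ee_pos: [520.3, -14.6, 67.6]
orientation: [-2.297, -2.143, 0.0]
ft_force: [0.7, -0.1, 0.6]
width: 27.0
grasp_force: 0.0
```

```bash
python3 -c "
from h import *
wrist('pics/w7.png',labels=(('bulb1',75),('vial',60)))"
```

```text
t 12.525 tcp [520.3 -14.6  67.6] uv [-55.4 -20.3] toolx [0.069 0.998 0.   ] F [ 0.7 -0.1  0.6] w 27.0
bulb1 0.76 5033 c [-1.6 16.9] u -21.4 15.9 v -7.6 36.3
bulb1 0.66 4913 c [-38.7   9.4] u -66.9 -17.6 v -7.9 26.8
vial 0.74 2559 c [71.2 50.8] u 56.7 82.5 v 37.2 65.3
```

View pics/w7.png

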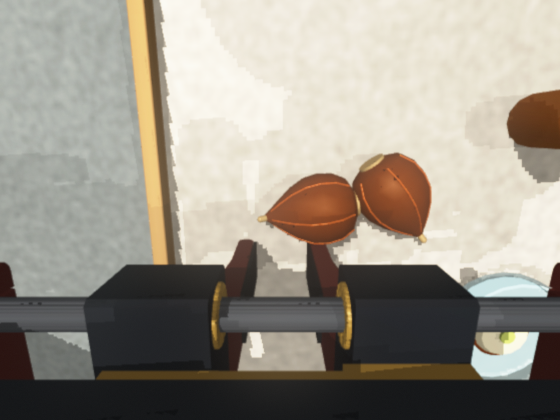

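The bulbs now lie side by side, one at (315,208) with its nose to -u and the other at (397,195). I'll centre on the left one's body and sweep.

Call:
{"op": "apply_moves", "data": {
  "targets": [
    [-0.4,[-0.12,0,0],[0,0,0]],
    [-0.4,[0,0.28,0],[0,0,0]],
    [-0.4,[0.16,0,0],[0,0,0]],
    [-0.4,[0.16,0,0],[0,0,0]],
    [-0.4,[0.16,0,0],[0,0,0]],
    [-0.4,[0.16,0,0],[0,0,0]],
    [-0.4,[0.16,0,0],[0,0,0]],
    [-0.4,[0,0,0],[0,0,0]]
  ]
}}

```text
t: 13.68
ee_pos: [537.1, 18.5, 67.7]
orientation: [-2.297, -2.143, -0.0]
ft_force: [-0.5, -0.1, -0.1]
width: 26.7
grasp_force: 0.0
```

```bash
python3 -c "
from h import *
wrist('pics/w8.png',labels=(('bulb1',75),('vial',60)))"
```

```text
t 13.675 tcp [537.1  18.5  67.7] uv [-40.9  13.9] toolx [0.069 0.998 0.   ] F [-0.5 -0.1 -0.1] w 26.7
bulb1 0.76 2710 c [-1.8 26.4] u -19.0 15.7 v 13.9 39.5
bulb1 0.65 4804 c [-41.3  39.5] u -68.4 -20.8 v 22.1 57.7
vial 0.59 4839 c [83.6 46.8] u 57.5 104.8 v 25.7 63.4
```

Call:
{"op": "apply_moves", "data": {
  "targets": [
    [-0.4,[0.2,0,0],[0,0,0]],
    [-0.4,[0.2,0,0],[0,0,0]],
    [-0.4,[0.2,0,0],[0,0,0]],
    [-0.4,[0.2,0,0],[0,0,0]],
    [-0.4,[0.2,0,0],[0,0,0]],
    [-0.4,[0.2,0,0],[0,0,0]],
    [-0.4,[0.2,0,0],[0,0,0]],
    [-0.4,[0,0,0],[0,0,0]]
  ]
}}

```text
t: 14.82
ee_pos: [542.1, 88.4, 67.7]
orientation: [2.297, 2.144, 0.0]
ft_force: [0.6, -0.2, -0.6]
width: 26.6
grasp_force: 0.0
```

```bash
python3 -c "
from h import *
wrist('pics/w9.png')"
```

```text
t 14.825 tcp [542.1  88.4  67.7] uv [-40.5  84. ] toolx [0.069 0.998 0.   ] F [ 0.6 -0.2 -0.6] w 26.6
bulb1 0.98 4741 c [-41.  109.8] u -68.1 -20.9 v 92.7 127.8
bulb1 0.63 35 c [-18.5  26.1] u -19.3 -17.6 v 23.3 29.6
```

Call:
{"op": "apply_moves", "data": {
  "targets": [
    [-0.4,[0.2,0,0],[0,0,0]],
    [-0.4,[0.2,0,0],[0,0,0]],
    [-0.4,[0.2,0,0],[0,0,0]],
    [-0.4,[0.16,0,0],[0,0,0]],
    [-0.4,[0.16,0,0],[0,0,0]],
    [-0.4,[0.16,0,0],[0,0,0]],
    [-0.4,[0.16,0,0],[0,0,0]],
    [-0.4,[0,0,0],[0,0,0]]
  ]
}}

```text
t: 15.92
ee_pos: [546.5, 150.1, 67.7]
orientation: [2.297, 2.143, 0.0]
ft_force: [-0.6, 0.4, -0.1]
width: 26.0
grasp_force: 0.0
```

```bash
python3 -c "
from h import *
wrist('pics/w10.png')"
```

```text
t 15.925 tcp [546.5 150.1  67.7] uv [-40.2 145.8] toolx [0.069 0.998 0.   ] F [-0.6  0.4 -0.1] w 26.0
bulb1 0.88 3819 c [-66.5 248. ] u -80.6 -51.9 v 232.7 262.9
bulb1 0.74 4732 c [-40.7 173.8] u -68.6 -19.7 v 156.7 191.5
bulb1 0.53 261 c [-74.7 264. ] u -82.8 -66.9 v 262.2 265.2
```

Call:
{"op": "apply_moves", "data": {
  "targets": [
    [-0.4,[0.08,0,0],[0,0,0]],
    [-0.4,[0.08,0,0],[0,0,0]],
    [-0.4,[0.06,0,0],[0,0,0]],
    [-0.4,[0,0,0],[0,0,0]],
    [-0.4,[0,0,0],[0,0,0]]
  ]
}}

```text
t: 16.65
ee_pos: [547.1, 160.5, 67.7]
orientation: [-2.298, -2.142, 0.0]
ft_force: [0.2, 0.6, 0.4]
width: 26.2
grasp_force: 0.0
```

```bash
python3 -c "
from h import *
wrist('pics/w11.png')"
```

```text
t 16.65 tcp [547.1 160.5  67.7] uv [-40.3 156.2] toolx [ 0.07   0.998 -0.   ] F [0.2 0.6 0.4] w 26.2
bulb1 0.79 2783 c [-53.4 227.9] u -67.5 -40.0 v 215.8 242.2
bulb1 0.68 1392 c [-75.2 271.3] u -89.7 -62.9 v 265.1 275.6
bulb1 0.57 3548 c [-66.7 250.8] u -81.2 -52.5 v 236.0 265.0
```

Three bulbs are in the crate. Back for the last one.

Call:
{"op": "apply_moves", "data": {
  "targets": [
    [-0.4,[0,0,-0.9],[0,0,0]],
    [-0.4,[0,0,-0.9],[0,0,0]],
    [-0.4,[-0.98,0.2,0],[0,0,0]],
    [-0.4,[-0.98,0.2,0],[0,0,0]],
    [-0.4,[-0.98,0.2,0],[0,0,0]],
    [-0.4,[-0.8,0.2,0],[0,0,0]],
    [-0.4,[0,0,0],[0,0,0]]
  ]
}}

```text
t: 17.62
ee_pos: [574.3, -31.3, 157.7]
orientation: [2.301, 2.138, 0.0]
ft_force: [0.2, -0.1, -0.0]
width: 26.1
grasp_force: 0.0
```

```bash
python3 -c "
from h import *
wrist('pics/w12.png',labels=(('bulb1',75),('vial',60),('dish',60)))"
```

```text
t 17.625 tcp [574.3 -31.3 157.7] uv [ -0.5 -33.4] toolx [ 0.074  0.997 -0.   ] F [ 0.2 -0.1 -0. ] w 26.1
bulb1 0.76 2101 c [ 0.3 17.8] u -18.1 16.5 v -8.6 37.3
vial 0.58 1723 c [77.4 53.6] u 57.1 97.1 v 38.4 68.5
dish 0.69 3779 c [ 72.9 -55.9] u 36.5 109.1 v -78.0 -30.7
```

View pics/w12.png

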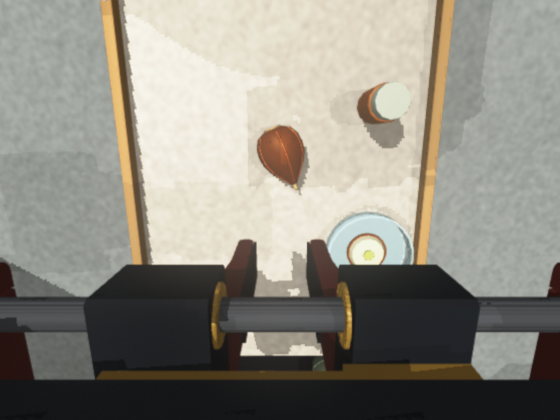

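The last bulb is at (282,150), nose back towards the fingers, with vial and dish clear. I'll descend here and sweep.

Call:
{"op": "apply_moves", "data": {
  "targets": [
    [-0.4,[0,0.02,0.8],[0,0,0]],
    [-0.4,[0,0,0.7],[0,0,0]],
    [-0.4,[0,0,0.3],[0,0,0]],
    [-0.4,[0.2,0,0],[0,0,0]],
    [-0.4,[0.2,0,0],[0,0,0]],
    [-0.4,[0.2,0,0],[0,0,0]],
    [-0.4,[0.2,0,0],[0,0,0]],
    [-0.4,[0,0,0],[0,0,0]]
  ]
}}

```text
t: 18.82
ee_pos: [578.1, 11.9, 68.2]
orientation: [2.296, 2.143, 0.001]
ft_force: [-0.4, 0.2, 0.6]
width: 26.3
grasp_force: 0.0
```

Call:
{"op": "apply_moves", "data": {
  "targets": [
    [-0.4,[0.2,0,0],[0,0,0]],
    [-0.4,[0.2,0,0],[0,0,0]],
    [-0.4,[0.2,0,0],[0,0,0]],
    [-0.4,[0.2,0,0],[0,0,0]],
    [-0.4,[0,0,0],[0,0,0]]
  ]
}}

```text
t: 19.45
ee_pos: [580.6, 51.8, 67.6]
orientation: [-2.297, -2.144, -0.0]
ft_force: [0.4, -0.9, 0.2]
width: 26.5
grasp_force: 0.0
```

```bash
python3 -c "
from h import *
wrist('pics/w13.png',labels=(('bulb1',75),('vial',60)))"
```

```text
t 19.45 tcp [580.6  51.8  67.6] uv [ 0.3 49.9] toolx [0.069 0.998 0.   ] F [ 0.4 -0.9  0.2] w 26.5
bulb1 0.85 365 c [-40.9 168. ] u -51.5 -30.6 v 166.7 169.3
bulb1 0.82 4669 c [-1.5 72.8] u -19.6 14.6 v 45.8 92.8
vial 0.91 2180 c [79.4 49.3] u 57.1 106.0 v 26.3 63.1
```

Call:
{"op": "apply_moves", "data": {
  "targets": [
    [-0.4,[0.2,0,0],[0,0,0]],
    [-0.4,[0.2,0,0],[0,0,0]],
    [-0.4,[0.2,0,0],[0,0,0]],
    [-0.4,[0.2,0,0],[0,0,0]],
    [-0.4,[0.2,0,0],[0,0,0]],
    [-0.4,[0.2,0,0],[0,0,0]],
    [-0.4,[0.2,0,0],[0,0,0]],
    [-0.4,[0.16,0,0],[0,0,0]]
  ]
}}

```text
t: 20.6
ee_pos: [586.1, 129.4, 67.7]
orientation: [2.297, 2.143, 0.0]
ft_force: [-0.3, 0.0, 0.1]
width: 26.6
grasp_force: 0.1
```

Call:
{"op": "apply_moves", "data": {
  "targets": [
    [-0.4,[0.16,0,0],[0,0,0]],
    [-0.4,[0.12,0,0],[0,0,0]],
    [-0.4,[0.08,0,0],[0,0,0]],
    [-0.4,[0.08,0,0],[0,0,0]],
    [-0.4,[0.06,0,0],[0,0,0]],
    [-0.4,[0,0,0],[0,0,0]],
    [-0.4,[0,0,0],[0,0,0]]
  ]
}}

```text
t: 21.48
ee_pos: [587.8, 153.5, 67.6]
orientation: [-2.298, -2.142, 0.0]
ft_force: [-0.2, 0.7, 0.4]
width: 26.3
grasp_force: 0.0
```

```bash
python3 -c "
from h import *
wrist('pics/w14.png')"
```

```text
t 21.475 tcp [587.8 153.5  67.6] uv [  0.7 151.9] toolx [ 0.07   0.998 -0.   ] F [-0.2  0.7  0.4] w 26.3
bulb1 0.94 2670 c [-41.4 204.9] u -55.8 -27.4 v 191.2 217.6
bulb1 0.93 917 c [-63.6 268.4] u -77.4 -52.3 v 264.0 271.5
bulb1 0.91 4568 c [ -0.7 173.9] u -19.1 15.1 v 146.2 193.9
bulb1 0.74 3751 c [-55.5 249.8] u -68.9 -40.3 v 234.9 264.3
```

Call:
{"op": "apply_moves", "data": {
  "targets": [
    [-0.4,[0.08,0,0],[0,0,0]],
    [-0.4,[0.08,0,0],[0,0,0]],
    [-0.4,[0.06,0,0],[0,0,0]],
    [-0.4,[0,0,0],[0,0,0]],
    [-0.4,[0,0,0],[0,0,0]]
  ]
}}

```text
t: 22.2
ee_pos: [588.5, 164.6, 67.6]
orientation: [-2.298, -2.143, 0.0]
ft_force: [0.1, 0.3, -1.1]
width: 26.0
grasp_force: 0.0
```

```bash
python3 -c "
from h import *
wrist('pics/w15.png')"
```

```text
t 22.2 tcp [588.5 164.6  67.6] uv [  0.8 163.1] toolx [ 0.07   0.998 -0.   ] F [ 0.1  0.3 -1.1] w 26.0
bulb1 0.81 3646 c [-55.5 252.8] u -69.0 -40.1 v 237.9 267.4
bulb1 0.72 2948 c [ -9.2 234.3] u -24.2 7.0 v 220.9 247.0
bulb1 0.68 2524 c [-41.5 208. ] u -55.6 -27.8 v 194.5 220.1
bulb1 0.55 2342 c [-64.6 276.2] u -81.3 -51.0 v 267.0 282.6
```

The fourth has dropped. I'll retreat upward and check everything.

Call:
{"op": "apply_moves", "data": {
  "targets": [
    [-0.4,[-0.1,0,-0.5],[0,0,0]],
    [-0.4,[0,0,-0.9],[0,0,0]],
    [-0.4,[0,0,-0.9],[0,0,0]],
    [-0.4,[-0.9,-0.7,-0.4],[0,0,0]],
    [-0.4,[-0.9,-0.7,-0.4],[0,0,0]],
    [-0.4,[-0.9,-0.7,0],[0,0,0]],
    [-0.4,[-0.9,-0.7,0],[0,0,0]],
    [-0.4,[-0.9,0,0],[0,0,0]]
  ]
}}

```text
t: 23.3
ee_pos: [430.1, -55.9, 222.8]
orientation: [-2.297, -2.143, 0.001]
ft_force: [0.9, 0.1, 0.3]
width: 26.5
grasp_force: 0.0
```

Call:
{"op": "apply_moves", "data": {
  "targets": [
    [-0.4,[-0.9,0,0],[0,0,0]],
    [-0.4,[-0.9,0,0],[0,0,0]],
    [-0.4,[-0.9,0,0],[0,0,0]],
    [-0.4,[-0.9,0,0],[0,0,0]],
    [-0.4,[0,0,0],[0,0,0]],
    [-0.4,[0,0,0],[0,0,0]]
  ]
}}

```text
t: 24.05
ee_pos: [419.9, -234.2, 222.5]
orientation: [-2.298, -2.141, -0.0]
ft_force: [0.3, 1.2, -0.3]
width: 26.2
grasp_force: 0.0
```

Run:
```python
from h import *
tip();im=bulbs(20,extra=("dish","vial"));g=im["pixels"]
cv2.imwrite("pics/end.png",cv2.resize(g[140:250,160:400],None,fx=3.3,fy=3.3,interpolation=2))
```

```text
t 24.05 tcp [ 419.9 -234.2  222.5] uv [-141.2 -246.1] toolx [0.071 0.998 0.001] F [ 0.3  1.2 -0.3] w 26.2
bulb1 0.67 118 [579.2 235.7] x 559.1 597.8 y 218.9 251.5
bulb1 0.6 141 [517.9 264.6] x 497.5 535.9 y 246.0 284.4
bulb1 0.5 68 [661.8  47.7] x 647.8 674.9 y 36.6 60.4
bulb1 0.41 288 [557.3 437.4] x 504.0 617.0 y 426.4 450.2
dish 0.64 485 [651.8 -74.5] x 615.2 687.3 y -108.8 -40.5
vial 0.55 83 [662.4  48. ] x 647.8 677.9 y 33.6 60.4
```

View pics/end.png

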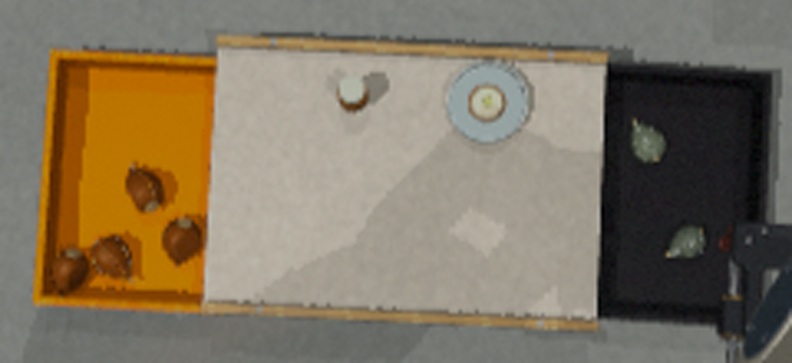

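All four bulbs lie in the crate, at (145,190), (183,240), (112,255) and (70,270) in the crop. The dish, vial, crate and bin are unmoved.

```bash
python3 -c "
from workcell import ctrl
print(ctrl.close_job())"
```

```text
the job is handed in; nothing more can be done
None
```

I swept all four bulbs off the board into the orange crate and handed the job in at about 24 s. The last picture shows the dish, vial, crate and bin where they started; the hand-in call gave no verdict.

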